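Ease the sticky showcase pane shut and lock it

TASK

The sliding glass top of the counter showcase was left part open: draw it fully shut by its two finger pulls. It is sticky in its worn tracks and jams when one end gets ahead, so bring it home a little at a time, one end and then the other, with light pulls and never by force. With both ends home, press the plunger lock right down so that it locks behind the pane, and leave the goods on the counter and in the case where they are.

Things in the scene. Friction and masses are not known exactly. Their poses are not given: they have to be found in the camera images.
- case: The counter showcase, fixed: a shallow wooden case with aluminium edges, 350 mm wide (its y), 300 deep (its x), walls 73 high. Origin: centre of its underside; x points to its back (away from the robot), y to its left, z up; turned by up to 0.25 rad. Track lips cover the sliding pane's two ends at |y| over 152 mm, their tops at z = 73. A fixed glass, top at z = 76, covers it from x = 48 to 150.
- front_stop (a point): Middle of the front wall's inner face, against which the pane's front edge shuts: x = -130, y = 0, z = 67 mm in the case's frame. The wall's top is at z = 75 mm. Axes as the case's.
- rail (a point): Middle of the front top edge of the aluminium rail that crosses the case and carries the lock: x = 20, y = 0, z = 79 mm in the case's frame; the rail is 28 mm wide, x = 20 to 48. The sliding pane runs under the rail and the fixed glass behind it. Axes as the case's.
- pane: Sliding pane, glass in aluminium, 157 mm (x) by 320 (y), 0.55 to 0.9 kg, its glass top at z = 67 mm in the case's frame. Its 80 mm runners have an unseen side play of 0.6 to 1.5 mm in each worn track: once one pull is some 4 to 10 mm ahead of the other (it differs each time, feel for it) it wedges and will not move for any fair pull at that end; pulling the other end frees it.
- pull_left (a point): Left (+y) finger pull on the pane: a low black wedge, 66 mm wide at its foot, 24 at its top, 25 front to back, 18 high. Only its upright back face (to the case's back) can be pulled on; the sloping front and sides cannot be pinched. The point: middle of that face, 9 mm above the glass. Shut: x = -95, y = 117 mm in the case's frame; at the start 42 to 68 mm farther back. Axes: the pane's, x back.
- pull_right (a point): Right (-y) finger pull of the pane, the same in shape; middle of its upright back face. Shut: x = -95, y = -117 mm in the case's frame. Both are smooth: fingers slip sideways on them. A pull moves its own end with 2 to 5 N while the other end moves only a little; more than 20 N on the pane would tear the glued pulls off.
- lock (a joint): Travel of the plunger lock in m: 0 out (0 to 1 mm at the start), 0.012 fully pressed, where it stays. It goes straight down against 4 to 5 N of friction. Its bolt drops behind the pane's rear edge with 2.5 mm to spare when the pane is shut; with the pane not home it lands on the glass after about 5 mm.
- lock_top (a point): Middle of the top of the lock's steel plunger, 17 mm across, at x = 34, y = 0 in the case's frame, z = 108 mm when out and 96 when pressed; it stands in a 26 mm collar, top at z = 90 mm. Axes as the case's.
- tape_measure: Yellow tape measure, 62 x 34 x 58 mm, lying on the fixed rear glass of the case; leave it there. Origin under its middle.
- padlock_a: Brass padlock, goods lying in the case under the glass; leave alone. Origin under its body.
- padlock_b: Smaller brass padlock, goods in the case; leave alone.
- hammer: Hammer lying on the counter, to the right; leave alone.
- spray_can: Spray can, 66 mm across, 190 mm tall, standing on the counter, front right; leave alone. Origin under its middle.
- paint_tin: Paint tin, 104 mm across, 110 mm tall, front left; leave alone. Origin under its middle.
- tape_roll: Roll of packing tape, 100 mm across, 45 mm high, to the left; leave alone. Origin under its middle.

How it is judged (in metres and radians):
On the way:
1. both ends of the pane are home, the lock still out (x of each of pull_left, pull_right in the frame of case below -0.0925 m and value of joint lock below 0.008 m), for 0.2 s.
At the end, for the whole second after the job is handed in: Both pulls within 2.5 mm of their shut position, the pane down in its tracks, and the lock pressed to at least 10.5 of its 12 mm (x of each of pull_left, pull_right in the frame of case below -0.0925 m and z of each of pull_left, pull_right in the frame of case below 0.079 m and value of joint lock above 0.0105 m); the robot touches nothing.
It fails at once if the pane is pulled or pushed with more than 20 N (contact force between any of the fingers, the arm and pane above 20 N).
It fails at once if goods or other things shoved more than 30 mm (distance of any of tape_measure, padlock_a, padlock_b, hammer, spray_can, paint_tin, tape_roll from where it was at the start of the episode above 0.03 m).
It also fails if it takes over 61 s, if anything falls off the work surface, if the arm or the gripper's body presses on something with over 40 N, if the wrist force passes 120 N, or if a joint passes its speed limit or range.

ROBOT

A 6-joint arm with a two-finger parallel gripper is mounted at the origin on the work surface. World frame = base frame: x ahead of the robot, y to its left, z up, the work surface at z = 0. Lengths are in m, angles in degrees, forces in N, time in s.
With the tool pointing down it reaches from about 0.4 to 0.825 m from the base axis. Payload 7 kg.
Tool frame: the origin (TCP) lies midway between the tips of the shut fingers; the grasp point (between the pads) lies 19 mm behind it; x points along the fingers, z is the direction in which the jaws open and shut, and the axes are right-handed (so a half turn about x gives the same grasp; the last joint's range is limited). The gripper opens to 88 mm and grips with 3 to 60 N. Pads are 19 mm wide; open, the fingers measure 130 mm over their backs; the gripper's body (78 mm by 193 mm) begins 47 mm behind the grasp point.
Start: joints at [92.309, 20.546, 0.682, 0, -70.136, -16.507], TCP at [0.166, 0.654, 0.227] pointing down, gripper open.
Joint ranges: [-176.03, 176.03], [-82.01, 121.73], [-58.28, 71.71], [-173.87, 95.51], [-174.79, -0.11], [-173.66, 173.66]. Speed limits (degrees/s): [136.94, 136.94, 172.46, 180, 180, 180].

INTERFACE

Orientations are given as [roll, pitch, yaw] about the fixed x, y, z axes, in that order (R = Rz(yaw) Ry(pitch) Rx(roll)).
In Python, from plant import get_state, capture, close_job gives the robot as it stands.
- The arm moves only by the tool play_rows, never from a script. Its argument "series" is one flat list of numbers, 4 for each row, row after row: the shift along the tool's x, y, z in m, then the turn about the tool's x in rad. In form: [tx, ty, tz, spin, tx, ty, tz, spin, ...]. A call has exactly 5 rows; each row shifts and turns the commanded pose from where the row before left it, along the tool's axes as they then stand; what a row does not reach is not made up. A row lasts 1/12 s, in which the tool goes at most 41.7 mm and 7.16 degrees, less where a joint would pass 70% of its speed; a pose out of reach is approached as far as the arm can. A call is refused whole if a number of a shift passes 0.0417 or a number of a turn 0.125, either way. A call with a gripper value outside its range is refused whole. "jaw" is the opening in per cent of the stroke, from 0 (shut) to 100 (fully open), set as the call begins (left out, the last holds). The fingers move at their own pace and stop on an object; "squeeze" is the grip in N (left out, the last holds). Time passes only in rows, so rows that do not move let the fingers close, or fill a call up. It gives the time, the measured TCP pose, the force and the opening at its end, in the units of the state.
- get_state(): the state, without advancing time (a new reading comes with each control period).
- capture(name): name is "side" or "top"; returns a dict with "img" (420x560x3 uint8, blue, green, red), "K" (3x3 intrinsics, pixels), "world_from_camera" (4x4, takes a point from camera to world coordinates). Camera axes: x right, y down, z forward; pixel columns grow to the right and rows downward; lengths in m; the calibration is good to about 2 mm. A picture is of the moment at which its call begins. There is no depth.
- close_job(): hands the job in, once; it reports no verdict.
The state is a dict: "time_s": time; "joints": joint angles; "qd": joint speeds; "joint_torque": joint torques, N m; "tcp_pos": TCP position; "eef_rot": TCP orientation; "contact_force": force on the tool from outside, world axes, zero at the start; "moment": the same for the moment, N m; "gripper_width": finger opening in m.
Only numpy, scipy, OpenCV 4.12 (cv2) and the standard library are available. Lean on these libraries where they do the work, as an engineer would, in place of code of your own. Each camera call takes 0.05 s, during which the arm holds its last target.

## Working session

There is one attempt and no reset: what is moved stays moved. The work goes in short steps, Python scripts to look and compute and a tool call to move; the robot and the scene stay as the last step left them, time stands still between calls to the robot, and variables do not carry over. Pictures are saved under pics/ and viewed, and the job is handed in when it is done.

Besides the shell and the picture viewer there is one more tool, called as name(argument=value, ...) on one line, values as JSON. play_rows: Moves the arm, as the interface text tells. Its arguments: {"type":"object","properties":{"series":{"type":"array","items":{"type":"number"}},"jaw":{"type":"number"},"squeeze":{"type":"number"}},"required":["series"]}

```bash
mkdir -p pics; python3 - <<'E'
from plant import get_state, capture
import cv2,numpy as np
print(get_state())
for n in ("side","top"):
    c=capture(n); cv2.imwrite(f"pics/{n}0.png",c["img"]); np.savez(f"{n}0.npz",K=c["K"],T=c["world_from_camera"]); print(n,c["K"],c["world_from_camera"])
E
```

```text
{'time_s': 0.0, 'joints': array([ 9.23101897e+01,  2.05909247e+01,  6.33301646e-01, -1.92158538e-02,
       -7.01378438e+01, -1.65086891e+01]), 'qd': array([ 0.04616797,  0.01237285,  0.05305279,  0.056449  , -0.01056986,
       -0.14696504]), 'joint_torque': array([ 1.57304448e-04, -5.82718956e+01,  2.93048841e+01,  6.99746355e+00,
        6.73916191e-03, -1.53012897e-04]), 'tcp_pos': array([0.16545739, 0.6538865 , 0.22562773]), 'eef_rot': array([  5.79535544,  89.90283852, -98.40968779]), 'contact_force': array([-1.11776994,  0.14736556,  0.34907356]), 'moment': array([-0.01091981, -0.06085553,  0.05331667]), 'gripper_width': 0.08770096129713584}
side [[440.11046456   0.         279.6950804 ]
 [  0.         440.11046456 201.80972044]
 [  0.           0.           1.        ]] [[ 0.91898948 -0.22452053  0.32411242  0.15902388]
 [-0.39427207 -0.52914624  0.75136795 -0.82432652]
 [ 0.00280534 -0.81828772 -0.574802    0.7194409 ]
 [ 0.          0.          0.          1.        ]]
top [[501.48869178   0.         282.8811662 ]
 [  0.         501.48869178 210.12998171]
 [  0.           0.           1.        ]] [[-0.01846882 -0.99416619  0.10626611  0.33566743]
 [-0.99980683  0.01907854  0.00472391 -0.00232675]
 [-0.00672375 -0.10615834 -0.9943265   1.62820128]
 [ 0.          0.          0.          1.        ]]
```

View pics/side0.png

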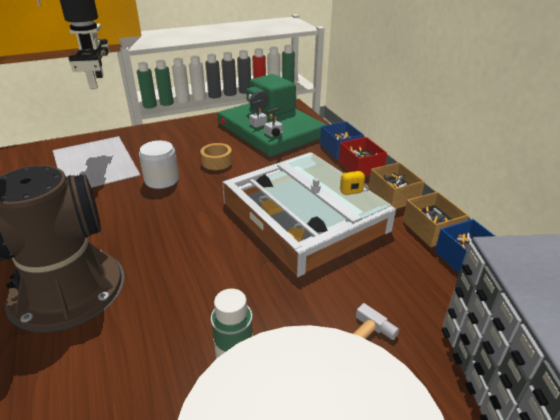

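View pics/top0.png

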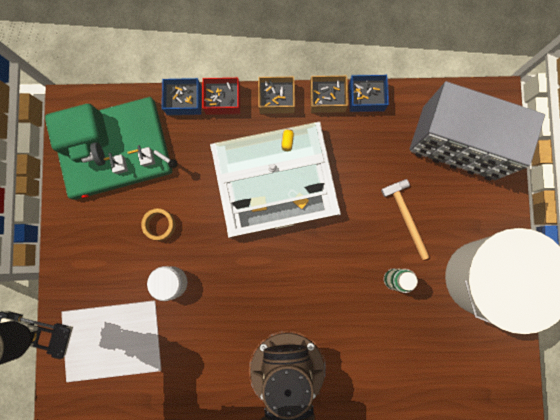

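```bash
python3 - <<'E'
import cv2
a=cv2.imread("pics/top0.png")[110:245,200:350]; cv2.imwrite("pics/topc.png",cv2.resize(a,None,fx=4.4,fy=4.4,interpolation=cv2.INTER_CUBIC)[:600])
a=cv2.imread("pics/side0.png")[145:275,215:400]; cv2.imwrite("pics/sidec.png",cv2.resize(a,None,fx=4.3,fy=4.3,interpolation=cv2.INTER_CUBIC))
E
```

```text
(no output)
```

View pics/topc.png

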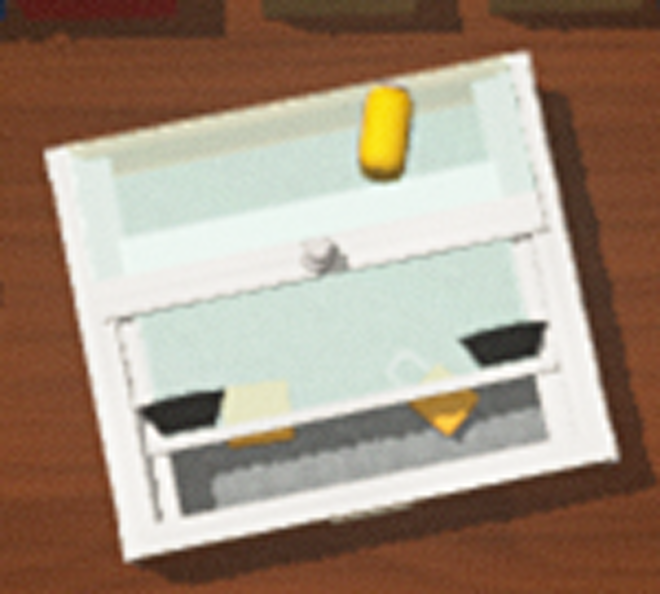

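View pics/sidec.png

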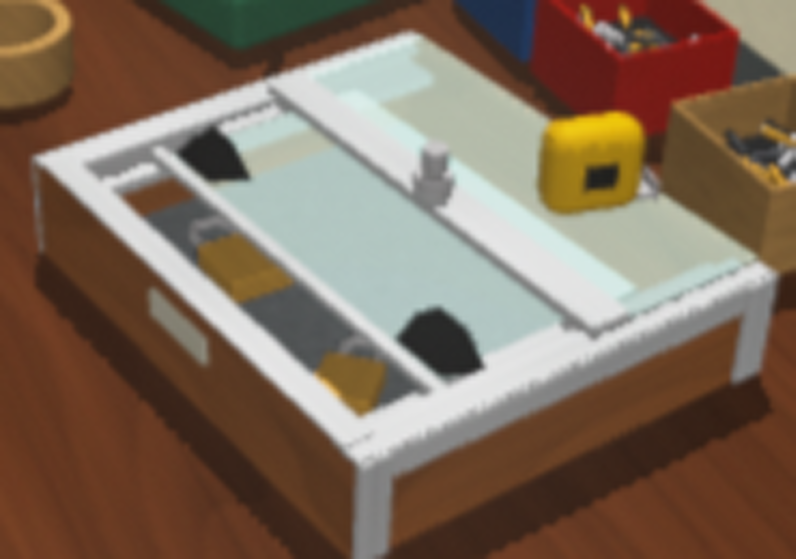

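```bash
cat > h.py <<'E'
import numpy as np,cv2
from scipy.optimize import least_squares
C={n:(np.load(f"{n}0.npz")["K"],np.load(f"{n}0.npz")["T"]) for n in("top","side")}
def proj(n,P):
    K,T=C[n]; p=np.linalg.inv(T)@np.append(P,1); q=K@p[:3]; return q[:2]/q[2]
def ray(n,uv,z):
    K,T=C[n]; d=T[:3,:3]@np.linalg.inv(K)@np.array([*uv,1]); o=T[:3,3]; return o+d*(z-o[2])/d[2]
def cr(n,U,V):
    s,ou,ov=(4.4,200,110) if n=="top" else (4.3,215,145)
    return np.array([(U+.5)/s-.5+ou,(V+.5)/s-.5+ov])
def w(c,P):
    x,y,a=c; return np.array([x+np.cos(a)*P[0]-np.sin(a)*P[1],y+np.sin(a)*P[0]+np.cos(a)*P[1],P[2]])
def inv(c,P):
    x,y,a=c; d=P[:2]-np.array([x,y]); return np.array([np.cos(a)*d[0]+np.sin(a)*d[1],-np.sin(a)*d[0]+np.cos(a)*d[1],P[2]])
E
python3 - <<'E'
from h import *
pts=[("top",126,560,-.15,.175,.075),("top",617,458,-.15,-.175,.075),("top",527,55,.15,-.175,.074),("top",47,152,.15,.175,.074),("top",318,243,.034,0,.108),
("side",38,160,-.15,.175,.075),("side",360,462,-.15,-.175,.075),("side",775,275,.15,-.175,.074),("side",412,33,.15,.175,.074),("side",434,146,.034,0,.108)]
def f(c,sel=pts): return np.concatenate([proj(n,w(c,(x,y,z)))-cr(n,U,V) for n,U,V,x,y,z in sel])
for sel in(pts,pts[:5],pts[5:]):
    r=least_squares(f,[.6,0,.2],args=(sel,),loss="soft_l1"); print(r.x,np.round(f(r.x,sel),1))
c=least_squares(f,[.6,0,.2],loss="soft_l1").x
for nm,U,V in(("L1",143,412),("L2",222,390),("R1",460,342),("R2",547,322),):
    print(nm,inv(c,ray("top",cr("top",U,V),.067)))
for nm,U,V in(("Lf",150,450),("Rf",557,367),("rl",112,318),("rr",530,237)): print(nm,inv(c,ray("top",cr("top",U,V),.067)))
for nm,P in dict(lock=(.034,0,.108),L=(-.05,.117,.076),R=(-.05,-.117,.076)).items(): print(nm,w(c,P))
for nm,U,V in(("L",213,125),("L2",248,180),("R1",432,308),("R2",470,325),("R3",483,366)): print(nm,inv(c,ray("side",cr("side",U,V),.067)),inv(c,ray("side",cr("side",U,V),.085)))
E
```

```text
[0.60054421 0.02856727 0.18686336] [ 1.   0.3 -0.2  0.5 -0.2  0.   0.8  0.2  0.4  1.6 -0.2 -1.6 -0.  -0.9
  0.3 -1.4  0.2 -0.9  0.8 -0.1]
[0.60194317 0.02977214 0.1855838 ] [ 0.6 -0.2 -0.6  0.1 -0.5 -0.3  0.4 -0.3  0.1  1.2]
[0.59824695 0.02527144 0.18837339] [-0.7 -0.7 -0.2  0.3  0.3 -0.5 -0.1 -0.3  0.6  0.7]
L1 [-0.04683787  0.14664082  0.067     ]
L2 [-0.04287049  0.08835626  0.067     ]
R1 [-0.04380473 -0.0850649   0.067     ]
R2 [-0.04241206 -0.14897405  0.067     ]
Lf [-0.07458715  0.14702795  0.067     ]
Rf [-0.07562419 -0.14905551  0.067     ]
rl [0.02426268 0.15527998 0.067     ]
rr [ 0.02044759 -0.15014654  0.067     ]
lock [0.63395233 0.03488372 0.108     ]
L [0.52967862 0.13424162 0.076     ]
R [ 0.57315062 -0.09568486  0.076     ]
L [-0.03157584  0.15326414  0.067     ] [-0.04704502  0.12817812  0.085     ]
L2 [-0.04867215  0.08484614  0.067     ] [-0.06366967  0.06164768  0.085     ]
R1 [-0.03433408 -0.08611433  0.067     ] [-0.04972717 -0.10459621  0.085     ]
R2 [-0.02623287 -0.11075877  0.067     ] [-0.04184946 -0.12856075  0.085     ]
R3 [-0.04349473 -0.14378458  0.067     ] [-0.05863509 -0.16067541  0.085     ]
```

```bash
cat >> h.py <<'E'
from scipy.spatial.transform import Rotation as Ro
CASE=[0.6010,0.0288,0.1866]
def st():
    from plant import get_state
    s=get_state(); R=Ro.from_euler("xyz",s["eef_rot"],degrees=True).as_matrix(); return s,R
def rep(tgt=None):
    s,R=st(); p=s["tcp_pos"]; a=CASE[2]
    print("t",round(s["time_s"],2),"case-frame tcp mm",np.round(inv(CASE,p)*1e3,1),"F case",np.round(Ro.from_euler("z",-a).apply(s["contact_force"]),1),"w",round(s["gripper_width"],3))
    if tgt is not None: print("tool shift mm",np.round(R.T@(np.array(tgt)-p)*1e3,1))
E
python3 - <<'E'
from h import *
s,R=st(); print(R.round(3))
a=CASE[2]
# desired: tool z = +-case y, tool x down
for sg in(1,-1):
    z=sg*np.array([-np.sin(a),np.cos(a),0]); x=np.array([0,0,-1.]); y=np.cross(z,x); Rd=np.column_stack([x,y,z])
    print(sg,(Ro.from_matrix(R.T@Rd)).as_rotvec(),"y axis in case:",y)
for P in [(0.3,.4,.25),(.45,.2,.22)]: print(R.T@(np.array(P)-s["tcp_pos"]))
print(w(CASE,(-.02,.117,.11)))
E
```

```text
[[-0.     0.969 -0.245]
 [-0.002 -0.245 -0.969]
 [-1.     0.     0.002]]
1 [ 2.70709422e+00  2.22249987e-04 -2.11878493e-03] y axis in case: [-0.98264068 -0.185519   -0.        ]
-1 [-4.34497643e-01  1.54065246e-03  1.61606770e-04] y axis in case: [0.98264068 0.185519   0.        ]
[-0.02394062  0.19271063  0.21321594]
[0.00633286 0.38719328 0.37025102]
[0.55964146 0.14005858 0.11      ]
```

play_rows(series=[0,0,0.04,-0.1,0,0,0.04,-0.1,0,0,0.04,-0.1,0,0,0.04,-0.1,0,0.02,0.03,-0.0345], jaw=0, squeeze=20)

```text
time_s: 0.52
tcp_pos: [0.1725, 0.4661, 0.2263]
eef_rot: [-75.5, 89.9, -154.3]
contact_force: [1.1, -1.0, -0.5]
gripper_width: 0.0597
```

```bash
python3 -c "
from h import *
rep(w(CASE,(-.02,.117,.13)));print(st()[1].round(3))"
```

```text
t 0.52 case-frame tcp mm [-339.9  509.2  226.3] F case [ 0.9 -1.2 -0.5] w 0.06
tool shift mm [ 96.1 316.8 394.8]
[[-0.001  0.981  0.193]
 [-0.001  0.193 -0.981]
 [-1.    -0.001  0.   ]]
```

play_rows(series=[0,0.02,0.036,0,0,0.02,0.036,0,0,0.02,0.036,0,0,0.02,0.036,0,0,0.02,0.036,0])

```text
time_s: 0.93
tcp_pos: [0.3066, 0.3093, 0.2267]
eef_rot: [162.6, 90.0, 83.4]
contact_force: [0.4, 1.0, -0.8]
gripper_width: 0.0264
```

play_rows(series=[0,0.028,0.03,0,0,0.028,0.03,0,0,0.028,0.03,0,0,0.028,0.03,0,0,0.028,0.03,0])

```text
time_s: 1.35
tcp_pos: [0.4727, 0.188, 0.2266]
eef_rot: [151.8, 90.0, 72.5]
contact_force: [-0.1, 1.8, 0.2]
gripper_width: 0.0004
```

```bash
python3 -c "
from h import *
rep(w(CASE,(-.02,.117,.13)));print(st()[1].round(3))"
```

```text
t 1.35 case-frame tcp mm [-96.6 180.3 226.6] F case [0.2 1.8 0.2] w 0.0
tool shift mm [96.6 76.5 63.3]
[[ 0.     0.983  0.186]
 [ 0.     0.186 -0.983]
 [-1.     0.    -0.   ]]
```

play_rows(series=[0.02,0.025,0.02,0,0.03,0.02,0.02,0,0.03,0.02,0.015,0,0.014,0,0,0,0,0,0,0])

```text
time_s: 1.77
tcp_pos: [0.5439, 0.1455, 0.1279]
eef_rot: [-72.6, 89.5, -152.1]
contact_force: [-1.0, -0.5, -0.5]
gripper_width: 0.0003
```

```bash
cat > look.py <<'E'
import sys,cv2
from h import *
from plant import capture
t=sys.argv[1]
rep()
for n,(x0,y0,w_,h_) in dict(side=(215,115,185,160),top=(200,100,150,145)).items():
    if n in sys.argv[2:]:
        im=capture(n)["img"][y0:y0+h_,x0:x0+w_]; cv2.imwrite(f"pics/{n}{t}.png",cv2.resize(im,None,fx=3.7,fy=3.7,interpolation=cv2.INTER_CUBIC))
E
python3 look.py 1 side top
```

```text
t 1.77 case-frame tcp mm [-34.5 125.2 127.9] F case [-1.  -0.3 -0.5] w 0.0
```

View pics/side1.png

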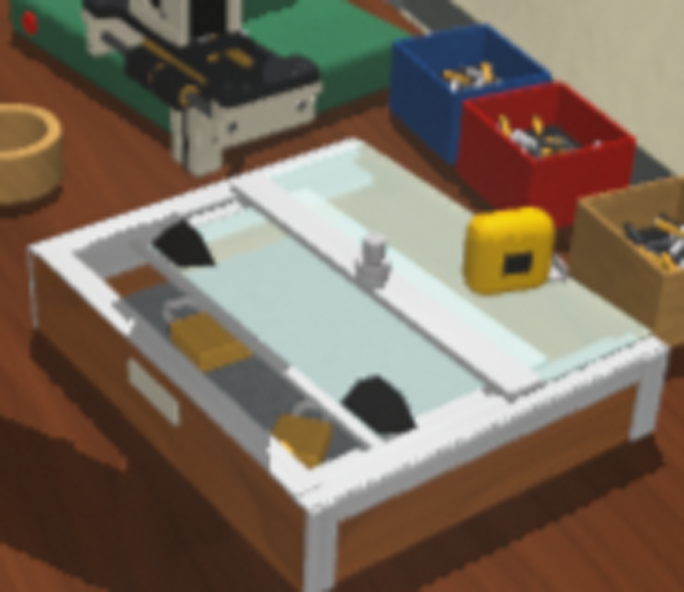

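View pics/top1.png

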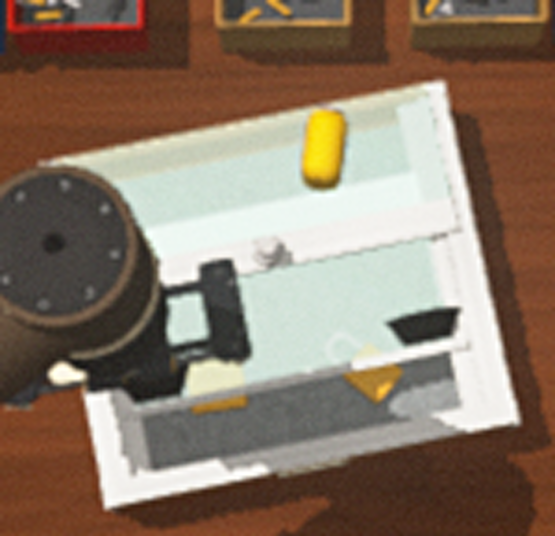

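play_rows(series=[0,0.01,0.006,0,0.015,0,0,0,0.015,0,0,0,0.01,0,0,0,0,0,0,0])

```text
time_s: 2.28
tcp_pos: [0.5559, 0.1439, 0.092]
eef_rot: [-82.6, 89.9, -161.9]
contact_force: [0.3, -0.7, -0.8]
gripper_width: 0.0009
```

```bash
python3 look.py 2 side
```

```text
t 2.28 case-frame tcp mm [-22.9 121.5  92. ] F case [ 0.1 -0.7 -0.8] w 0.001
```

View pics/side2.png

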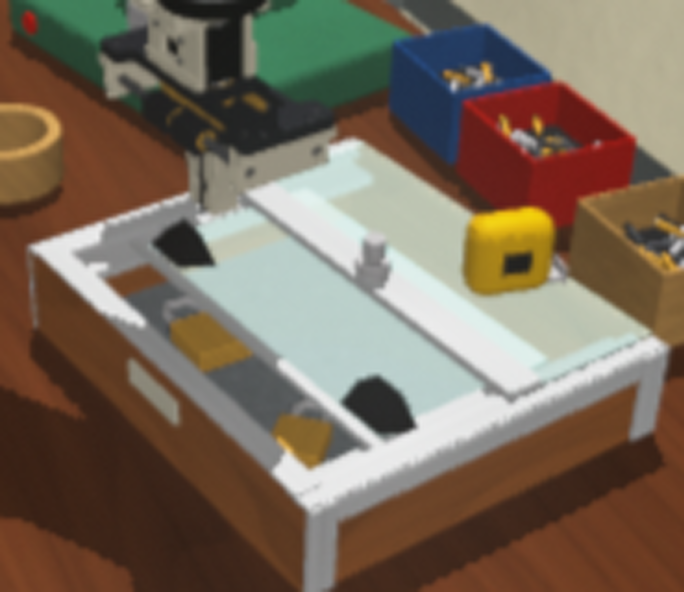

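play_rows(series=[0.009,0,0.005,0,0.008,0,0,0,0,-0.004,0,0,0,-0.003,0,0,0,0,0,0])

```text
time_s: 2.75
tcp_pos: [0.5499, 0.1373, 0.0757]
eef_rot: [-74.5, 90.0, -153.8]
contact_force: [-0.1, -0.5, -0.3]
gripper_width: 0.0003
```

```bash
python3 look.py 3
```

```text
t 2.75 case-frame tcp mm [-30.1 116.1  75.7] F case [-0.2 -0.5 -0.3] w 0.0
```

play_rows(series=[0,-0.002,0,0,0,-0.001,0,0,0,-0.001,0,0,0,-0.001,0,0,0,-0.001,0,0])

```text
time_s: 3.17
tcp_pos: [0.5453, 0.1367, 0.0759]
eef_rot: [99.5, 89.9, 20.2]
contact_force: [3.0, -0.0, 0.2]
gripper_width: 0.0003
```

```bash
python3 look.py 3
```

```text
t 3.17 case-frame tcp mm [-34.7 116.4  75.9] F case [ 2.9 -0.6  0.2] w 0.0
```

play_rows(series=[0,-0.001,0,0,0,-0.001,0,0,0,-0.001,0,0,0,-0.0005,0,0,0,0,0,0])

```text
time_s: 3.58
tcp_pos: [0.5417, 0.1359, 0.0759]
eef_rot: [96.1, 89.9, 16.9]
contact_force: [3.8, -0.5, 0.6]
gripper_width: 0.0004
```

```bash
python3 look.py 3
```

```text
t 3.58 case-frame tcp mm [-38.4 116.3  75.9] F case [ 3.6 -1.2  0.6] w 0.0
```

play_rows(series=[0,-0.001,0,0,0,-0.001,0,0,0,-0.0005,0,0,0,-0.0005,0,0,0,0,0,0])

```text
time_s: 4.0
tcp_pos: [0.5388, 0.1352, 0.0759]
eef_rot: [86.0, 89.9, 6.7]
contact_force: [5.2, -1.3, 1.5]
gripper_width: 0.0005
```

```bash
python3 look.py 4 top
```

```text
t 4.0 case-frame tcp mm [-41.3 116.1  75.9] F case [ 4.9 -2.2  1.5] w 0.0
```

View pics/top4.png

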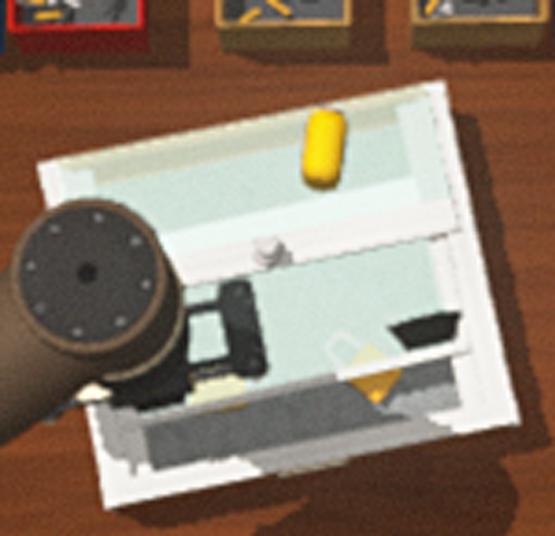

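play_rows(series=[0,0.004,0,0,-0.018,0.008,0.02,0,0,0.004,0.041,0,0,0,0.041,0,0,0,0.041,0])

```text
time_s: 4.47
tcp_pos: [0.5798, -0.0034, 0.0932]
eef_rot: [-103.7, 89.9, 177.1]
contact_force: [0.8, -0.4, -1.4]
gripper_width: 0.0006
```

play_rows(series=[0,0,0.041,0,0,0,0.041,0,0.006,0,0.009,0,0.012,0,0,0,0,0,0,0])

```text
time_s: 4.88
tcp_pos: [0.5948, -0.0929, 0.0727]
eef_rot: [-104.4, 89.7, 176.1]
contact_force: [-0.6, -0.2, 0.2]
gripper_width: 0.0007
```

```bash
python3 look.py 5 top
```

```text
t 4.88 case-frame tcp mm [ -28.6 -118.4   72.7] F case [-0.7 -0.1  0.2] w 0.001
```

View pics/top5.png

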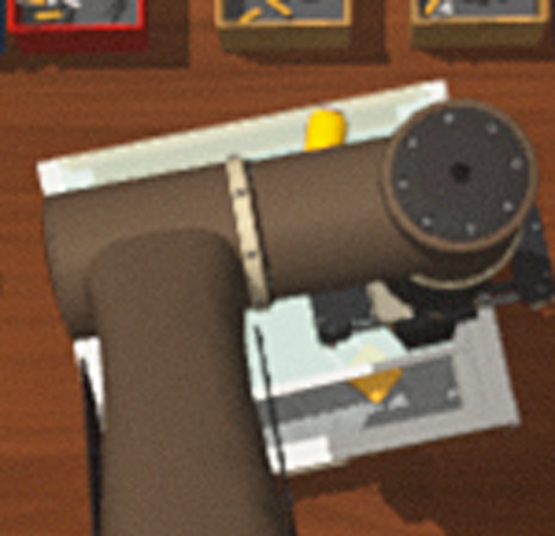

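play_rows(series=[-0.001,-0.003,0,0,0,-0.002,0,0,0,-0.0015,0,0,0,-0.0015,0,0,0,-0.001,0,0])

```text
time_s: 5.35
tcp_pos: [0.5885, -0.0929, 0.0771]
eef_rot: [93.4, 90.0, 14.1]
contact_force: [0.5, -0.0, -0.7]
gripper_width: 0.0006
```

```bash
python3 look.py 5
```

```text
t 5.35 case-frame tcp mm [ -34.9 -117.3   77.1] F case [ 0.5 -0.1 -0.7] w 0.001
```

play_rows(series=[0,-0.001,0,0,0,-0.001,0,0,0,-0.001,0,0,0,-0.001,0,0,0,-0.001,0,0])

```text
time_s: 5.77
tcp_pos: [0.5843, -0.0942, 0.0769]
eef_rot: [81.3, 89.9, 2.0]
contact_force: [2.1, 1.6, 1.3]
gripper_width: 0.0006
```

```bash
python3 look.py 5
```

```text
t 5.77 case-frame tcp mm [ -39.2 -117.8   76.9] F case [2.3 1.2 1.3] w 0.001
```

play_rows(series=[0,-0.001,0,0,0,-0.001,0,0,0,-0.001,0,0,0,-0.001,0,0,0,-0.001,0,0])

```text
time_s: 6.18
tcp_pos: [0.5791, -0.0952, 0.0767]
eef_rot: [92.1, 89.9, 12.8]
contact_force: [5.0, 2.1, 1.5]
gripper_width: 0.0005
```

play_rows(series=[0,-0.001,0,0,0,-0.001,0,0,0,-0.001,0,0,0,-0.0005,0,0,0,0,0,0])

```text
time_s: 6.6
tcp_pos: [0.5757, -0.0956, 0.0767]
eef_rot: [103.8, 89.9, 24.5]
contact_force: [3.8, 3.1, 0.4]
gripper_width: 0.0005
```

```bash
python3 look.py 5
```

```text
t 6.6 case-frame tcp mm [ -48.  -117.5   76.7] F case [4.3 2.3 0.4] w 0.0
```

play_rows(series=[0,0.004,0,0,-0.018,0.008,-0.02,0,0,0.002,-0.041,0,0,0,-0.041,0,0,0,-0.041,0])

```text
time_s: 7.02
tcp_pos: [0.5607, 0.0475, 0.0939]
eef_rot: [-79.3, 89.8, -158.7]
contact_force: [0.9, 0.1, 0.2]
gripper_width: 0.0004
```

play_rows(series=[0,0,-0.041,0,0,0,-0.041,0,0.006,0,-0.009,0,0.011,0,0,0,0,0,0,0])

```text
time_s: 7.43
tcp_pos: [0.5432, 0.136, 0.075]
eef_rot: [-73.8, 89.7, -153.0]
contact_force: [-0.7, -0.6, -0.6]
gripper_width: 0.0003
```

```bash
python3 look.py 5
```

```text
t 7.43 case-frame tcp mm [-36.9 116.   75. ] F case [-0.8 -0.5 -0.6] w 0.0
```

play_rows(series=[0,-0.002,0,0,0,-0.0015,0,0,0,-0.0015,0,0,0,-0.001,0,0,0,-0.001,0,0])

```text
time_s: 7.85
tcp_pos: [0.5388, 0.1346, 0.0779]
eef_rot: [110.7, 90.0, 31.3]
contact_force: [0.2, 0.1, 0.9]
gripper_width: 0.0004
```

play_rows(series=[0,-0.001,0,0,0,-0.001,0,0,0,-0.001,0,0,0,-0.001,0,0,0,-0.001,0,0])

```text
time_s: 8.27
tcp_pos: [0.5341, 0.1345, 0.0777]
eef_rot: [100.1, 90.0, 20.8]
contact_force: [2.3, -0.6, -0.4]
gripper_width: 0.0002
```

```bash
python3 look.py 5
```

```text
t 8.27 case-frame tcp mm [-46.2 116.3  77.7] F case [ 2.2 -1.1 -0.4] w 0.0
```

play_rows(series=[0,-0.001,0,0,0,-0.001,0,0,0,-0.001,0,0,0,-0.001,0,0,0,-0.001,0,0])

```text
time_s: 8.68
tcp_pos: [0.5291, 0.1336, 0.0777]
eef_rot: [98.4, 90.0, 19.1]
contact_force: [2.9, 0.1, 1.1]
gripper_width: 0.0003
```

play_rows(series=[0,-0.001,0,0,0,-0.001,0,0,0,-0.0005,0,0,0,-0.0005,0,0,0,0,0,0])

```text
time_s: 9.1
tcp_pos: [0.526, 0.133, 0.0777]
eef_rot: [105.2, 90.0, 25.9]
contact_force: [2.6, 0.9, 0.5]
gripper_width: 0.0002
```

```bash
python3 look.py 5
```

```text
t 9.1 case-frame tcp mm [-54.4 116.3  77.7] F case [2.7 0.4 0.5] w 0.0
```

play_rows(series=[0,0.004,0,0,-0.016,0.008,0.02,0,0,0.002,0.041,0,0,0,0.041,0,0,0,0.041,0])

```text
time_s: 9.52
tcp_pos: [0.5658, -0.0062, 0.0933]
eef_rot: [-101.3, 89.9, 179.5]
contact_force: [0.9, 0.0, -0.1]
gripper_width: 0.0002
```

play_rows(series=[0,0,0.041,0,0,0,0.041,0,0.005,0,0.009,0,0.011,0,0,0,0,0,0,0])

```text
time_s: 9.93
tcp_pos: [0.581, -0.0951, 0.0748]
eef_rot: [-103.6, 89.7, 177.0]
contact_force: [-0.3, 0.7, -0.5]
gripper_width: 0.0006
```

play_rows(series=[0,-0.002,0,0,0,-0.0015,0,0,0,-0.0015,0,0,0,-0.001,0,0,0,-0.001,0,0])

```text
time_s: 10.35
tcp_pos: [0.5763, -0.0949, 0.078]
eef_rot: [90.5, 90.0, 11.2]
contact_force: [-0.3, -0.2, 0.4]
gripper_width: -0.0001
```

play_rows(series=[0,-0.001,0,0,0,-0.001,0,0,0,-0.001,0,0,0,-0.001,0,0,0,-0.001,0,0])

```text
time_s: 10.77
tcp_pos: [0.572, -0.0965, 0.0778]
eef_rot: [88.0, 89.9, 8.7]
contact_force: [2.3, 0.9, 0.3]
gripper_width: 0.0003
```

```bash
python3 look.py 5
```

```text
t 10.77 case-frame tcp mm [ -51.7 -117.7   77.8] F case [2.5 0.5 0.3] w 0.0
```

play_rows(series=[0,-0.001,0,0,0,-0.001,0,0,0,-0.001,0,0,0,-0.001,0,0,0,-0.001,0,0])

```text
time_s: 11.18
tcp_pos: [0.5667, -0.0976, 0.0778]
eef_rot: [79.6, 90.0, 0.3]
contact_force: [3.0, 1.3, 1.5]
gripper_width: 0.0005
```

play_rows(series=[0,-0.001,0,0,0,-0.001,0,0,0,-0.001,0,0,0,-0.0005,0,0,0,-0.0005,0,0])

```text
time_s: 11.6
tcp_pos: [0.5631, -0.098, 0.0778]
eef_rot: [96.1, 89.9, 16.8]
contact_force: [4.7, 3.3, 0.7]
gripper_width: 0.0006
```

```bash
python3 look.py 5
```

```text
t 11.6 case-frame tcp mm [ -60.8 -117.5   77.8] F case [5.2 2.4 0.7] w 0.001
```

play_rows(series=[0,0.004,0,0,-0.016,0.008,-0.02,0,0,0.001,-0.041,0,0,0,-0.041,0,0,0,-0.041,0])

```text
time_s: 12.02
tcp_pos: [0.5471, 0.0449, 0.093]
eef_rot: [-76.7, 89.8, -156.1]
contact_force: [0.7, 0.3, 0.4]
gripper_width: 0.0005
```

play_rows(series=[0,0,-0.041,0,0,0,-0.041,0,0.005,0,-0.009,0,0.011,0,0,0,0,0,0,0])

```text
time_s: 12.43
tcp_pos: [0.5295, 0.1338, 0.0754]
eef_rot: [-72.3, 89.7, -151.6]
contact_force: [0.0, -1.4, -0.9]
gripper_width: 0.0001
```

play_rows(series=[0,-0.002,0,0,0,-0.0015,0,0,0,-0.0015,0,0,0,-0.001,0,0,0,-0.001,0,0])

```text
time_s: 12.85
tcp_pos: [0.525, 0.1322, 0.0779]
eef_rot: [107.0, 90.0, 27.7]
contact_force: [-0.3, -0.5, 0.7]
gripper_width: 0.0004
```

play_rows(series=[0,-0.001,0,0,0,-0.001,0,0,0,-0.001,0,0,0,-0.001,0,0,0,-0.001,0,0])

```text
time_s: 13.27
tcp_pos: [0.5205, 0.132, 0.0778]
eef_rot: [99.4, 89.9, 20.1]
contact_force: [2.8, -1.0, 0.7]
gripper_width: 0.0002
```

```bash
python3 look.py 5
```

```text
t 13.27 case-frame tcp mm [-59.9 116.3  77.8] F case [ 2.6 -1.5  0.7] w 0.0
```

play_rows(series=[0,-0.001,0,0,0,-0.001,0,0,0,-0.001,0,0,0,-0.001,0,0,0,-0.001,0,0])

```text
time_s: 13.68
tcp_pos: [0.5154, 0.131, 0.0777]
eef_rot: [103.0, 90.0, 23.8]
contact_force: [3.6, 0.5, 0.7]
gripper_width: 0.0006
```

play_rows(series=[0,-0.001,0,0,0,-0.001,0,0,0,-0.0005,0,0,0,-0.0005,0,0,0,0,0,0])

```text
time_s: 14.1
tcp_pos: [0.5124, 0.1304, 0.0777]
eef_rot: [93.4, 90.0, 14.1]
contact_force: [4.0, -0.3, 1.4]
gripper_width: 0.0002
```

```bash
python3 look.py 6 top
```

```text
t 14.1 case-frame tcp mm [-68.2 116.2  77.7] F case [ 3.9 -1.1  1.4] w 0.0
```

View pics/top6.png

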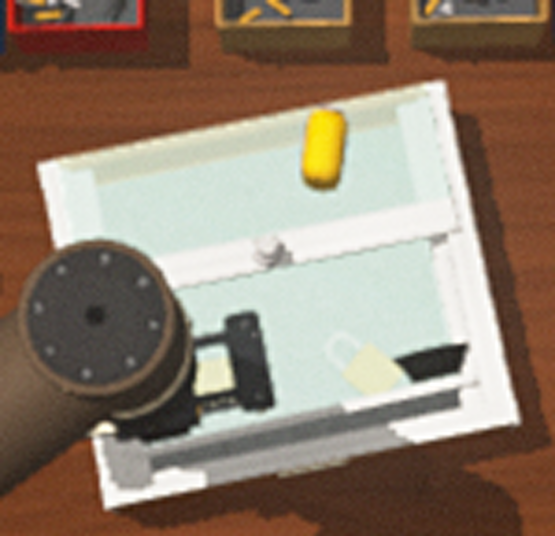

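The pane is moving forward; the right pull's back edge is now at about crop (395–468, 352). I'll continue the alternation.

play_rows(series=[0,0.004,0,0,-0.016,0.008,0.02,0,0,0.001,0.041,0,0,0,0.041,0,0,0,0.041,0])

```text
time_s: 14.57
tcp_pos: [0.5505, -0.009, 0.0931]
eef_rot: [-100.8, 89.9, 180.0]
contact_force: [1.1, 0.9, -0.2]
gripper_width: 0.0005
```

play_rows(series=[0,0,0.041,0,0,0,0.041,0,0.005,0,0.009,0,0.011,0,0,0,0,0,0,0])

```text
time_s: 14.98
tcp_pos: [0.5659, -0.0979, 0.0747]
eef_rot: [-104.4, 89.7, 176.1]
contact_force: [-1.1, 0.7, 0.3]
gripper_width: 0.0003
```

play_rows(series=[0,-0.002,0,0,0,-0.0015,0,0,0,-0.0015,0,0,0,-0.001,0,0,0,-0.001,0,0])

```text
time_s: 15.4
tcp_pos: [0.5615, -0.0977, 0.078]
eef_rot: [90.7, 90.0, 11.4]
contact_force: [-1.3, -0.2, 1.0]
gripper_width: 0.0004
```

play_rows(series=[0,-0.001,0,0,0,-0.001,0,0,0,-0.001,0,0,0,-0.001,0,0,0,-0.001,0,0])

```text
time_s: 15.82
tcp_pos: [0.5573, -0.0993, 0.0779]
eef_rot: [83.6, 89.9, 4.4]
contact_force: [3.0, 1.2, 1.4]
gripper_width: 0.0006
```

```bash
python3 look.py 5
```

```text
t 15.82 case-frame tcp mm [ -66.7 -117.8   77.9] F case [3.2 0.6 1.4] w 0.001
```

play_rows(series=[0,-0.001,0,0,0,-0.001,0,0,0,-0.001,0,0,0,-0.001,0,0,0,-0.001,0,0])

```text
time_s: 16.23
tcp_pos: [0.5523, -0.1003, 0.0778]
eef_rot: [86.0, 89.9, 6.7]
contact_force: [4.2, 3.7, 1.4]
gripper_width: 0.0003
```

play_rows(series=[0,-0.001,0,0,0,-0.001,0,0,0,-0.0005,0,0,0,-0.0005,0,0,0,0,0,0])

```text
time_s: 16.65
tcp_pos: [0.5494, -0.1006, 0.0778]
eef_rot: [96.3, 89.9, 17.0]
contact_force: [4.5, 2.9, 2.0]
gripper_width: 0.0006
```

```bash
python3 look.py 5
```

```text
t 16.65 case-frame tcp mm [ -74.7 -117.6   77.8] F case [5. 2. 2.] w 0.001
```

play_rows(series=[0,0.004,0,0,-0.016,0.008,-0.02,0,0,0.001,-0.041,0,0,0,-0.041,0,0,0,-0.041,0])

```text
time_s: 17.07
tcp_pos: [0.5331, 0.0423, 0.0929]
eef_rot: [-78.3, 89.8, -157.7]
contact_force: [0.7, 0.8, 0.4]
gripper_width: 0.0007
```

play_rows(series=[0,0,-0.041,0,0,0,-0.041,0,0.005,0,-0.009,0,0.011,0,0,0,0,0,0,0])

```text
time_s: 17.48
tcp_pos: [0.5156, 0.131, 0.0753]
eef_rot: [-72.1, 89.7, -151.3]
contact_force: [-0.1, -0.9, -0.2]
gripper_width: 0.0003
```

play_rows(series=[0,-0.002,0,0,0,-0.0015,0,0,0,-0.0015,0,0,0,-0.001,0,0,0,-0.001,0,0])

```text
time_s: 17.9
tcp_pos: [0.5113, 0.1296, 0.0779]
eef_rot: [113.3, 90.0, 34.0]
contact_force: [-2.1, -0.9, 0.2]
gripper_width: 0.0003
```

play_rows(series=[0,-0.001,0,0,0,-0.001,0,0,0,-0.001,0,0,0,-0.001,0,0,0,-0.001,0,0])

```text
time_s: 18.32
tcp_pos: [0.5068, 0.1294, 0.0778]
eef_rot: [101.3, 89.9, 22.0]
contact_force: [2.2, -0.4, -0.6]
gripper_width: 0.0007
```

play_rows(series=[0,-0.001,0,0,0,-0.001,0,0,0,-0.001,0,0,0,-0.001,0,0,0,-0.0005,0,0])

```text
time_s: 18.73
tcp_pos: [0.5021, 0.1285, 0.0778]
eef_rot: [104.5, 90.0, 25.2]
contact_force: [1.8, 0.0, 0.5]
gripper_width: 0.0006
```

```bash
python3 look.py 5
```

```text
t 18.73 case-frame tcp mm [-78.7 116.4  77.8] F case [ 1.8 -0.3  0.5] w 0.001
```

play_rows(series=[0,-0.001,0,0,0,-0.001,0,0,0,0.001,0,0,0,0.005,0,0,-0.016,0.008,0.01,0])

```text
time_s: 19.15
tcp_pos: [0.5128, 0.1202, 0.0909]
eef_rot: [-77.8, 89.6, -157.1]
contact_force: [0.5, 0.4, 0.1]
gripper_width: 0.0008
```

play_rows(series=[0,0,0.041,0,0,0,0.041,0,0,0,0.041,0,0,0,0.041,0,0,0,0.041,0])

```text
time_s: 19.57
tcp_pos: [0.553, -0.0825, 0.0931]
eef_rot: [-103.4, 89.9, 177.4]
contact_force: [1.5, 0.1, -0.1]
gripper_width: 0.0004
```

play_rows(series=[0.005,0,0.019,0,0.011,0,0,0,0,0,0,0,0,-0.002,0,0,0,-0.002,0,0])

```text
time_s: 19.98
tcp_pos: [0.5527, -0.0994, 0.0774]
eef_rot: [-95.3, 89.9, -174.5]
contact_force: [-0.0, 0.8, -0.2]
gripper_width: 0.0007
```

play_rows(series=[0,-0.0015,0,0,0,-0.001,0,0,0,-0.001,0,0,0,-0.001,0,0,0,-0.001,0,0])

```text
time_s: 20.4
tcp_pos: [0.5478, -0.1008, 0.0778]
eef_rot: [91.4, 90.0, 12.1]
contact_force: [-0.7, -0.7, -0.2]
gripper_width: 0.0003
```

```bash
python3 look.py 5
```

```text
t 20.4 case-frame tcp mm [ -76.3 -117.4   77.8] F case [-0.8 -0.6 -0.2] w 0.0
```

play_rows(series=[0,-0.001,0,0,0,-0.001,0,0,0,-0.001,0,0,0,-0.001,0,0,0,-0.001,0,0])

```text
time_s: 20.82
tcp_pos: [0.5434, -0.102, 0.0778]
eef_rot: [82.3, 89.9, 3.0]
contact_force: [2.5, 0.7, 0.7]
gripper_width: 0.0004
```

play_rows(series=[0,-0.0005,0,0,0,-0.0005,0,0,0,-0.0005,0,0,0,-0.0005,0,0,0,0,0,0])

```text
time_s: 21.23
tcp_pos: [0.5412, -0.1024, 0.0778]
eef_rot: [80.5, 90.0, 1.2]
contact_force: [3.5, 1.6, 0.5]
gripper_width: 0.0004
```

```bash
python3 look.py 5
```

```text
t 21.23 case-frame tcp mm [ -83.1 -117.9   77.8] F case [3.7 1.  0.5] w 0.0
```

play_rows(series=[0,-0.0004,0,0,0,-0.0004,0,0,0,-0.0004,0,0,0,0,0,0,0,0,0,0])

```text
time_s: 21.65
tcp_pos: [0.5412, -0.1024, 0.0779]
eef_rot: [83.8, 89.8, 4.5]
contact_force: [7.6, 0.6, -0.5]
gripper_width: 0.0005
```

```bash
python3 look.py 5
```

```text
t 21.65 case-frame tcp mm [ -83.1 -117.8   77.9] F case [ 7.5 -0.8 -0.5] w 0.0
```

play_rows(series=[0,0.004,0,0,-0.016,0.008,-0.02,0,0,0,-0.041,0,0,0,-0.041,0,0,0,-0.041,0])

```text
time_s: 22.07
tcp_pos: [0.523, 0.0405, 0.0929]
eef_rot: [-80.8, 89.8, -160.3]
contact_force: [0.1, 0.3, 0.4]
gripper_width: 0.0004
```

play_rows(series=[0,0,-0.041,0,0,0,-0.041,0,0.005,0,-0.009,0,0.011,0,0,0,0,0,0,0])

```text
time_s: 22.48
tcp_pos: [0.5055, 0.1292, 0.0754]
eef_rot: [-72.8, 89.7, -152.0]
contact_force: [-0.0, -0.6, -0.0]
gripper_width: 0.0001
```

play_rows(series=[0,-0.002,0,0,0,-0.002,0,0,0,-0.0015,0,0,0,-0.001,0,0,0,-0.001,0,0])

```text
time_s: 22.9
tcp_pos: [0.5007, 0.1276, 0.0779]
eef_rot: [110.6, 90.0, 31.2]
contact_force: [0.5, 0.0, -0.2]
gripper_width: 0.0008
```

```bash
python3 look.py 5
```

```text
t 22.9 case-frame tcp mm [-80.2 115.7  77.9] F case [ 0.5 -0.1 -0.2] w 0.001
```

play_rows(series=[0,-0.001,0,0,0,-0.001,0,0,0,-0.0005,0,0,0,-0.0005,0,0,0,0,0,0])

```text
time_s: 23.32
tcp_pos: [0.4982, 0.1277, 0.0778]
eef_rot: [96.6, 89.9, 17.4]
contact_force: [2.3, -1.2, 0.7]
gripper_width: 0.0008
```

```bash
python3 look.py 5
```

```text
t 23.32 case-frame tcp mm [-82.6 116.3  77.8] F case [ 2.  -1.6  0.7] w 0.001
```

play_rows(series=[0,-0.0005,0,0,0,-0.0005,0,0,0,-0.0005,0,0,0,-0.0005,0,0,0,0,0,0])

```text
time_s: 23.73
tcp_pos: [0.4971, 0.1277, 0.078]
eef_rot: [99.9, 89.8, 20.6]
contact_force: [7.3, -2.4, -2.3]
gripper_width: 0.0005
```

```bash
python3 look.py 5
```

```text
t 23.73 case-frame tcp mm [-83.7 116.5  78. ] F case [ 6.8 -3.7 -2.3] w 0.0
```

play_rows(series=[0,0.004,0,0,-0.016,0.008,0.02,0,0,0,0.041,0,0,0,0.041,0,0,0,0.041,0])

```text
time_s: 24.15
tcp_pos: [0.5335, -0.0122, 0.0934]
eef_rot: [-106.1, 89.9, 174.7]
contact_force: [0.3, 0.7, 0.5]
gripper_width: 0.0005
```

play_rows(series=[0,0,0.041,0,0,0,0.041,0,0.005,0,0.009,0,0.011,0,0,0,0,0,0,0])

```text
time_s: 24.57
tcp_pos: [0.5489, -0.1011, 0.075]
eef_rot: [-104.6, 89.7, 175.9]
contact_force: [-0.8, 0.4, -0.2]
gripper_width: 0.0002
```

play_rows(series=[0,-0.002,0,0,0,-0.002,0,0,0,-0.002,0,0,0,-0.001,0,0,0,-0.001,0,0])

```text
time_s: 24.98
tcp_pos: [0.5432, -0.1012, 0.078]
eef_rot: [88.8, 90.0, 9.6]
contact_force: [-0.2, 0.2, 0.8]
gripper_width: 0.0004
```

```bash
python3 look.py 5
```

```text
t 24.98 case-frame tcp mm [ -80.9 -117.1   78. ] F case [-0.2  0.2  0.8] w 0.0
```

play_rows(series=[0,-0.001,0,0,0,-0.0005,0,0,0,-0.0005,0,0,0,-0.0005,0,0,0,0,0,0])

```text
time_s: 25.4
tcp_pos: [0.5412, -0.1023, 0.0778]
eef_rot: [91.0, 89.9, 11.7]
contact_force: [1.2, 1.1, -0.1]
gripper_width: 0.0003
```

```bash
python3 look.py 7 side
```

```text
t 25.4 case-frame tcp mm [ -83.1 -117.7   77.8] F case [ 1.4  0.9 -0.1] w 0.0
```

View pics/side7.png

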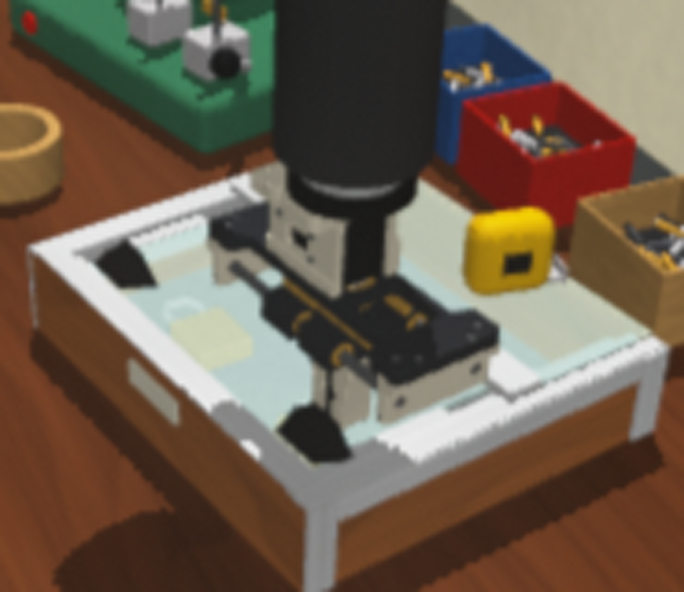

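play_rows(series=[0,0.005,0,0,-0.04,0.005,0,0,-0.02,0.02,-0.025,0,0,0.028,-0.029,0,0,0.028,-0.029,0])

```text
time_s: 25.87
tcp_pos: [0.6113, -0.0042, 0.1398]
eef_rot: [91.5, 89.8, 12.1]
contact_force: [0.3, -0.2, -0.3]
gripper_width: 0.0005
```

play_rows(series=[0,0.025,-0.028,0,0,0.006,-0.006,0,0,0,0,0,0,0,0,0,0,0,0,0])

```text
time_s: 26.28
tcp_pos: [0.6332, 0.0335, 0.1371]
eef_rot: [-80.8, 89.9, -160.1]
contact_force: [-0.2, -1.1, 0.3]
gripper_width: 0.0006
```

```bash
python3 look.py 8 side top;  python3 -c "
from h import *
rep(w(CASE,(.035,0,.115)))"
```

```text
t 26.28 case-frame tcp mm [ 32.6  -1.3 137.1] F case [-0.4 -1.   0.3] w 0.001
t 26.38 case-frame tcp mm [ 32.6  -1.7 137.6] F case [-0.2  0.2  1.1] w 0.0
tool shift mm [22.6  2.4 -1.7]
```

View pics/side8.png

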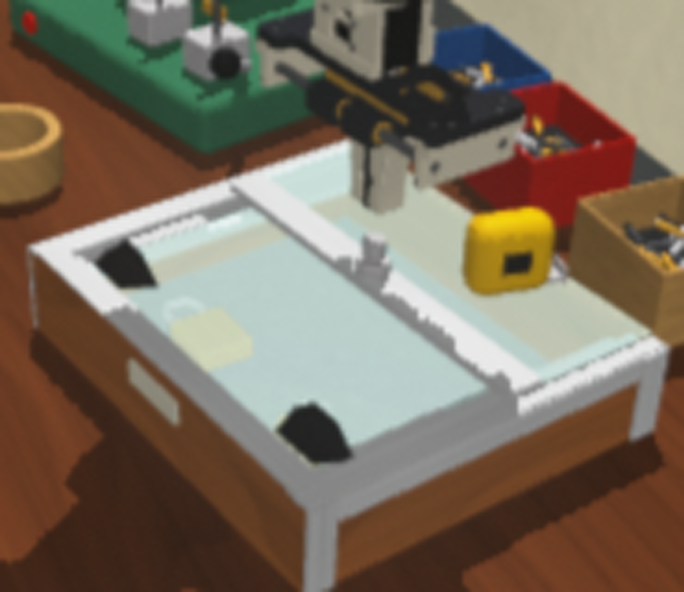

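View pics/top8.png

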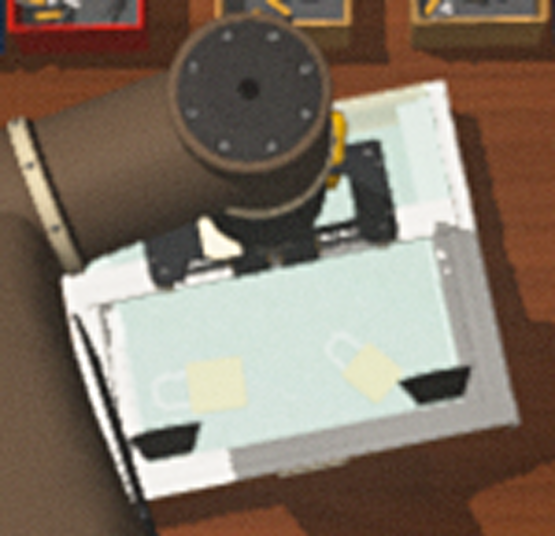

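play_rows(series=[0.01,0.002,-0.0015,0,0.01,0,0,0,0.005,0,0,0,0.001,0,0,0,0,0,0,0])

```text
time_s: 26.8
tcp_pos: [0.6351, 0.0357, 0.1105]
eef_rot: [-80.9, 89.9, -160.2]
contact_force: [0.4, 0.3, -0.2]
gripper_width: 0.0004
```

```bash
python3 look.py 9 side;  python3 -c "
from h import *
rep(w(CASE,(.035,0,.112)))"
```

```text
t 26.8 case-frame tcp mm [ 34.8   0.5 110.5] F case [ 0.5  0.2 -0.2] w 0.0
t 26.85 case-frame tcp mm [ 35.2   0.6 111.2] F case [ 0.1 -0.2  0.1] w 0.001
tool shift mm [-0.8 -0.2  0.6]
```

View pics/side9.png

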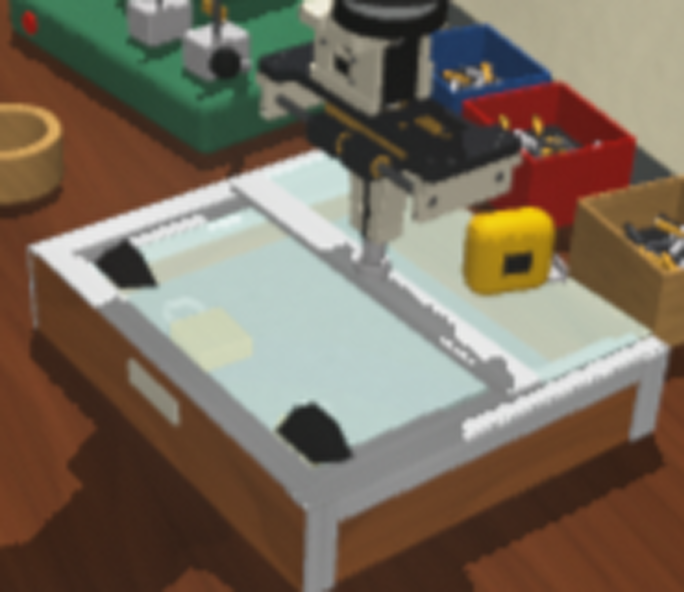

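play_rows(series=[0.002,0,0,0,0.0015,0,0,0,0.0015,0,0,0,0.0015,0,0,0,0.0015,0,0,0])

```text
time_s: 27.27
tcp_pos: [0.6359, 0.0362, 0.104]
eef_rot: [89.8, 90.0, 10.5]
contact_force: [-1.3, 0.4, 4.0]
gripper_width: 0.0005
```

```bash
python3 look.py 9
```

```text
t 27.27 case-frame tcp mm [ 35.7   0.8 104. ] F case [-1.2  0.6  4. ] w 0.0
```

play_rows(series=[0.0015,0,0,0,0.0015,0,0,0,0.0015,0,0,0,0.001,0,0,0,0.001,0,0,0])

```text
time_s: 27.68
tcp_pos: [0.6359, 0.0362, 0.097]
eef_rot: [93.2, 90.0, 13.9]
contact_force: [-0.4, -0.1, 3.5]
gripper_width: 0.0003
```

```bash
python3 look.py 9
```

```text
t 27.68 case-frame tcp mm [35.6  0.8 97. ] F case [-0.4 -0.1  3.5] w 0.0
```

Past 5 mm with the force still steady, so the bolt is dropping behind the pane. Next I'll press it to the bottom.

play_rows(series=[0.001,0,0,0,0.0005,0,0,0,0.0005,0,0,0,0.0005,0,0,0,0,0,0,0])

```text
time_s: 28.1
tcp_pos: [0.636, 0.0361, 0.0961]
eef_rot: [75.9, 89.9, -3.4]
contact_force: [-3.4, 1.3, 13.9]
gripper_width: 0.0004
```

```bash
python3 look.py 9
```

```text
t 28.1 case-frame tcp mm [35.7  0.7 96.1] F case [-3.1  1.9 13.9] w 0.0
```

Bottomed at z = 96 with 14 N. I'll retract straight up and look.

play_rows(series=[-0.004,0,0,0,-0.03,0,0,0,-0.04,0,0,0,-0.03,0,0,0,0,0,0,0])

```text
time_s: 28.52
tcp_pos: [0.6387, 0.0364, 0.2054]
eef_rot: [87.9, 89.5, 8.6]
contact_force: [0.9, 0.2, 0.2]
gripper_width: 0.0005
```

play_rows(series=[0,-0.02,-0.03,0,0,-0.02,-0.03,0,0,-0.02,-0.03,0,0,-0.02,-0.03,0,0,0,-0.02,0])

```text
time_s: 28.93
tcp_pos: [0.5273, 0.1595, 0.1983]
eef_rot: [-111.5, 89.9, 169.2]
contact_force: [-0.2, -0.3, -0.7]
gripper_width: 0.0005
```

play_rows(series=[0,-0.02,-0.03,0,0,-0.02,-0.03,0,0,-0.02,-0.02,0,0,0,0,0,0,0,0,0])

```text
time_s: 29.35
tcp_pos: [0.4561, 0.227, 0.1984]
eef_rot: [-92.4, 90.0, -171.6]
contact_force: [0.7, -0.9, 0.3]
gripper_width: 0.0006
```

```bash
sed -i 's/150,145)/150,145)/' look.py; python3 look.py 10 side top; python3 - <<'E'
from plant import capture
import cv2
cv2.imwrite("pics/topfull.png",capture("top")["img"])
E
```

```text
t 29.35 case-frame tcp mm [-105.6  221.6  198.4] F case [ 0.5 -1.   0.3] w 0.001
```

View pics/side10.png

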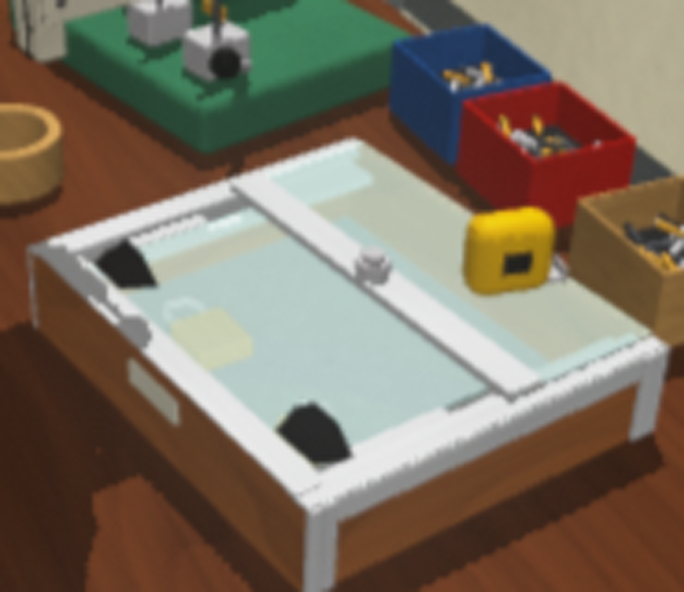

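View pics/top10.png

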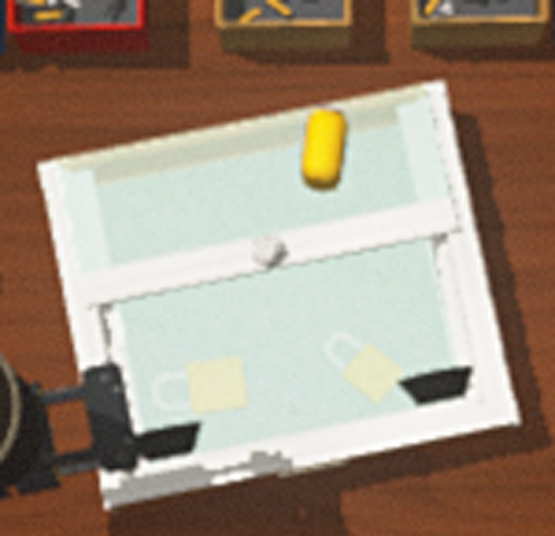

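View pics/topfull.png

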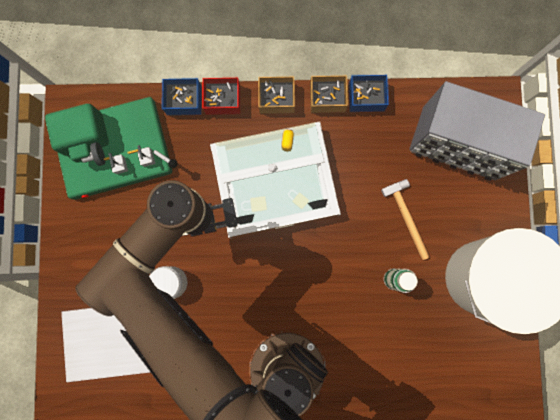

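The pictures show the pane shut against the front wall, and the plunger sunk into its collar at about side crop (375, 262). The goods are where they were and the arm is clear, so I'm handing in.

```bash
python3 -c "
from plant import close_job
print(close_job())"
```

```text
the job is handed in; nothing more can be done
None
```

The glass top is shut and locked, and I handed the job in at about 29.5 s of the 61 s allowed; no verdict was reported.

- **Closing the pane:** I drew it home with the shut fingers behind the pulls, left and right in turn, with neither end more than about 7 mm ahead. It never wedged. Pulls were about 2 to 5 N. The highest reading I took was about 8 N, when each end met the front stop.
- **Both ends home:** The left end stopped dead, and the right end met the fingers at the same place when I went back to it. The fingers sat at −83.7 mm (left) and −83.1 mm (right) in my estimate of the case's frame. That is about 2 mm short of where I expected contact, which fits the error in my estimate of the case's position or of the finger thickness. In the pictures the pane meets the front wall with no gap.
- **Lock:** The plunger went past the 5 mm point at a steady 4 N, so the bolt did not land on the glass. It stopped at a tip height of 96 mm, the fully pressed height, with 14 N on it. The last side picture shows it still down after I let go.
- **Goods:** The last top picture shows the tape measure, both padlocks, the hammer and the spray can where they were at the start. The arm partly hid the paint tin in that picture and hid the tape roll, which the side picture shows in place. The arm ended clear of everything.

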